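Tare the bench scale and weigh a compressor wheel

ROBOT

A 7-joint arm with a two-finger parallel gripper is mounted at the origin on the work surface. World frame = base frame: x ahead of the robot, y to its left, z up, the work surface at z = 0. Lengths are in m, angles in rad, forces in N, time in s.
With the tool pointing down it reaches from about 0.4 to 0.85 m from the base axis. Payload 10.4 kg.
Tool frame: the origin (TCP) lies midway between the tips of the shut fingers; the grasp point (between the pads) lies 19 mm behind it; x points along the fingers, y is the direction in which the jaws open and shut, and the axes are right-handed (so a half turn about x gives the same grasp; the last joint's range is limited). The gripper opens to 87 mm and grips with 3 to 60 N. Pads are 19 mm wide; open, the fingers measure 117 mm over their backs; the gripper's body (75 mm by 190 mm) begins 51 mm behind the grasp point.
Start: joints at [1.269, 0.332, -0.065, 1.46, 0.022, 1.35, -0.088], TCP at [0.172, -0.601, 0.223] pointing down, gripper open.
Joint ranges: [-2.6, 2.6], [-0.5, 2.12], [-1.47, 1.34], [0.16, 2.42], [-1.27, 4.41], [0.06, 2.06], [-2.6, 2.6]. Speed limits (rad/s): [2.22, 2.22, 2.79, 2.79, 3.14, 3.14, 3.14].

INTERFACE

Orientations are given as a unit quaternion [x, y, z, w].
In Python, from bench import r gives the robot as it stands.
- The arm moves only by the shell command python3 -m jog 'ROWS' [OPENING] [FORCE]. ROWS is JSON, a list of rows, each an object with "slide": the shift along the tool's x, y, z in cm, a list of three; "roll": the turn about the tool's x in degrees. A call has 1 to 5 rows; each row is the pose to reach, as a shift and turn from the pose measured when the call began, along the tool's axes at that moment; what a row does not reach only later rows make up. A row lasts 1/12 s, in which the tool goes at most 41.7 mm and 7.16 degrees, less where a joint would pass 70% of its speed; a pose out of reach is approached as far as the arm can. A call with a gripper value outside its range is refused whole. OPENING is the closure, from 0 (fully open) to 1 (shut), set as the call begins (- or left out, the last holds). The fingers move at their own pace and stop on an object; FORCE is the grip in N (left out, the last holds). Time passes only in rows, so rows that repeat a pose let the fingers close. It gives the time, the measured TCP pose, the force and the opening at its end, in the units of the state.
- r.read_state(): the state, without advancing time (a new reading comes with each control period).
- r.camera(name): name is "scene" or "top" or "wrist"; returns the picture (384x512x3 uint8, red, green, blue); there is no depth.
- r.camera_info(name): a dict with "intrinsics" (3x3 intrinsics, pixels), "R" (3x3) and "t" (3): a world point X has camera coordinates R X + t; the wrist camera has in their place "hand_eye" (4x4, takes a point from camera to tool coordinates, whose origin is the TCP and whose axes are the tool frame's). Camera axes: x right, y down, z forward; pixel columns grow to the right and rows downward; lengths in m; the calibration is good to about 2 mm. A picture is of the moment at which its call begins: read the wrist's pose just before it. camera_info takes no time and is no camera call.
- r.close_job(): hands the job in, once; it reports no verdict.
The state is a dict: "time": time; "joint_positions": joint angles; "joint_vel": joint speeds; "joint_torque": joint torques, N m; "ee_pos": TCP position; "eef_rot": TCP orientation; "ft_force": force on the tool from outside, world axes, zero at the start; "torque": the same for the moment, N m; "width": finger opening in m.
Only numpy, scipy, OpenCV 4.12 (cv2) and the standard library are available. Lean on these libraries where they do the work, as an engineer would, in place of code of your own. Each camera call takes 0.05 s, during which the arm holds its last target.

TASK

Weigh the compressor wheel: stand the empty weighing tray in the middle of the scale's pan and let go of it, then press the blue tare key, lightly, until it registers. Then set the bright aluminium compressor wheel down upright in the tray and let go. Do not drop the tray or the wheel, press no other key, and leave the turbine wheel, the steel sleeve and the spray can where they are.

Things in the scene. Friction and masses are not known exactly. Their poses are not given: they have to be found in the camera images.
- scale: bench scale fixed to the table, grey housing 310 (x) x 220 (y) x 40 mm with a square steel pan at its +x end and a strip with three square keys at its -x end (towards the robot). Origin at the centre of its underside, on the table; yaw varies.
- pan (a point): centre of the top face of the scale's flat steel pan, 200 x 200 mm, 65 mm above the table and rigid; axes as the scale's. In the scale's frame it lies at x +50 mm.
- tare (a joint): travel of the blue tare key in m: 0 at rest, 0.002 fully down, against a spring of 3 N per mm, then rigid. It springs back when released. It registers when held down with about 5 N (at least 1.2 mm, 3.6 N) for 0.3 s; more than 25 N damages it.
- tare_top (a point): centre of the top face of the blue tare key, a flat 34 x 34 mm pad, 44 mm above the table and 4 mm proud of the key strip (z up, axes as the scale's); it moves straight down. The three keys stand in a row along the scale's y, 62 mm between centres; which key is in which place varies.
- power (a joint): travel of the red key in m (same make as the tare key): not to be pressed
- mode (a joint): travel of the white key in m (same make as the tare key): not to be pressed
- tray: loose aluminium weighing tray, 140 (its x) x 90 (its y) mm, walls 20 mm high and 4 mm thick, floor about 4 mm thick, 0.17 to 0.29 kg, with a carrying bar over the middle. On either side of the bar is an open half for parts, its middle at x = +-36 mm. Origin at the centre of the underside, z up.
- tray_bar (a point): centre of the tray's straight orange carrying bar, 54 mm above the tray's underside: 12 mm wide (tray x), 12 mm high, 82 mm long (tray y), on two thin posts at its ends (y = +-39 mm). It can be pinched across the tray's x, anywhere between the posts. Axes as the tray's.
- wheel: loose bright aluminium compressor wheel with thin blades, standing on its flat back: 44 mm diameter, 48 mm high, 0.08 to 0.17 kg, with a plain round hub nose of 18 mm diameter from 22 to 48 mm above its underside, to grip it by. Origin at the centre of the underside, z up along its axis.
- turbine: bystander: loose copper-coloured turbine wheel, 42 mm diameter, with a 12 mm shaft standing up to 85 mm high. Origin at the centre of the underside.
- sleeve: bystander: loose upright steel sleeve, 50 mm diameter, 55 mm high. Origin at the centre of the underside. Wheel, turbine and sleeve may stand in any of three places.
- spray: bystander: loose blue spray can, 60 mm diameter, 160 mm high, on the left. Origin at the centre of the underside.
Things that resemble listed ones, but are neither listed nor needed, are in the scene too. What is shaped like the wheel but black is not meant. What is shaped like the tray but yellow is not meant.

How it is judged:
On the way, in this order (a step that is already met when the one before it is completed fails the run):
1. the empty tray stands in the middle of the pan (within 30 mm), released (horizontal distance between tray and pan below 0.03 m and z of tray in the frame of pan between -0.004 and 0.005 m and angle between tray's own z axis and vertical below 0.06 rad and contact force between the fingers and tray below 0.1 N and linear speed of tray below 0.02 m/s and contact force between wheel and tray below 0.05 N), for 0.3 s.
2. with only the empty, untouched tray on the pan, the tare key is held down at least 1.2 mm (3.6 N) for 0.3 s (all of step 1 and value of joint tare above 0.0012 m), for 0.3 s.
At the end, for the whole second after the job is handed in: the tray stands level on the pan, its centre within 30 mm of the pan's centre; the compressor wheel stands upright on the tray's floor, in either half; both are released and at rest; all keys are up (horizontal distance between tray and pan below 0.03 m and z of tray in the frame of pan between -0.004 and 0.005 m and angle between tray's own z axis and vertical below 0.06 rad and contact force between the fingers and tray below 0.1 N and linear speed of each of tray, wheel below 0.02 m/s and x of wheel in the frame of tray between -0.066 and 0.066 m and y of wheel in the frame of tray between -0.041 and 0.041 m and z of wheel in the frame of tray below 0.012 m and angle between wheel's own z axis and vertical below 0.15 rad and contact force between the fingers and wheel below 0.1 N and value of joint each of tare, power, mode below 0.0005 m); the robot touches nothing.
It fails at once if the red or the white key is pressed (over 0.8 mm) (value of joint any of power, mode above 0.0008 m).
It fails at once if more than 25 N on the tare key (contact force between anything else and tare above 25 N).
It fails at once if the tray or the wheel is dropped (falls faster than 0.8 m/s out of the fingers) ((contact force between the fingers and tray below 0.1 N and linear speed of tray above 0.8 m/s) or (contact force between the fingers and wheel below 0.1 N and linear speed of wheel above 0.8 m/s)).
It fails at once if any bystander (turbine wheel, sleeve, spray can) is moved over 30 mm or tipped (distance of any of turbine, sleeve, spray from where it was at the start of the episode above 0.03 m or angle between any of turbine, sleeve, spray's own z axis and vertical above 0.3 rad).
It also fails if it takes over 64 s, if anything falls off the work surface, if the arm or the gripper's body presses on something with over 40 N, if the wrist force passes 120 N, or if a joint passes its speed limit or range.

## Working session

There is one attempt and no reset: what is moved stays moved. The work goes in short steps, Python scripts to look and compute and a shell command to move; the robot and the scene stay as the last step left them, time stands still between calls to the robot, and variables do not carry over. Pictures are saved under pics/ and viewed, and the job is handed in when it is done.

```bash
ls; mkdir -p pics; python3 - <<'E'
from bench import r
import cv2,json
s=r.read_state();print(s)
for n in("scene","top","wrist"):
    im=r.camera(n);cv2.imwrite(f"pics/{n}0.png",cv2.cvtColor(im,cv2.COLOR_RGB2BGR));print(n,r.camera_info(n))
E
```

```text
pics
{'time': 0.0, 'joint_positions': array([ 1.26940244,  0.33287192, -0.06472717,  1.46095672,  0.02161277,
        1.34987597, -0.08851203]), 'joint_vel': array([ 0.00081503,  0.00029012, -0.00020682,  0.00048499,  0.00057118,
       -0.00035011,  0.00192283]), 'joint_torque': array([-6.78845645e-04, -6.23236799e+01,  2.42968270e-02, -3.89899063e+01,
       -6.15205360e-02,  3.95605504e-02,  1.42398071e-04]), 'ee_pos': array([ 0.17189709, -0.60049349,  0.22174662]), 'eef_rot': array([-0.70015216, -0.09875451,  0.70033942, -0.09777111]), 'ft_force': array([0.61883277, 0.01760743, 0.37183038]), 'torque': array([ 0.03308699, -0.03094634, -0.00082156]), 'width': 0.08700790093181075}
scene {'intrinsics': array([[440.60537718,   0.        , 258.94952551],
       [  0.        , 440.60537718, 191.6230308 ],
       [  0.        ,   0.        ,   1.        ]]), 'R': array([[ 0.08075843,  0.99668029, -0.01031885],
       [ 0.81824268, -0.07220474, -0.57032043],
       [-0.5691722 ,  0.03761486, -0.82135749]]), 't': array([-0.09739177, -0.3240685 ,  1.89808253])}
top {'intrinsics': array([[36
[... 175 characters left out ...]
9968076, -0.00318509],
       [-0.99584081, -0.02468876, -0.08770142],
       [ 0.08759479,  0.00537003, -0.99614171]]), 't': array([0.04543641, 0.45669532, 1.07950387])}
wrist {'intrinsics': array([[270.79119522,   0.        , 255.2228764 ],
       [  0.        , 270.79119522, 190.00087839],
       [  0.        ,   0.        ,   1.        ]]), 'hand_eye': array([[ 7.36242644e-04, -3.06777224e-01,  9.51781063e-01,
        -1.60956850e-01],
       [ 9.99999339e-01, -6.15061629e-04, -9.71787621e-04,
        -8.32819815e-04],
       [ 8.83526320e-04,  9.51781150e-01,  3.06776568e-01,
        -8.69405219e-02],
       [ 0.00000000e+00,  0.00000000e+00,  0.00000000e+00,
         1.00000000e+00]])}
```

View pics/scene0.png

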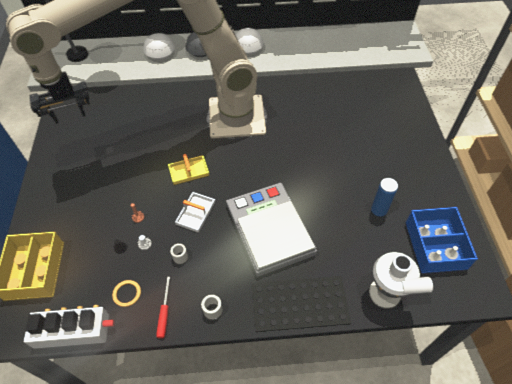

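View pics/top0.png

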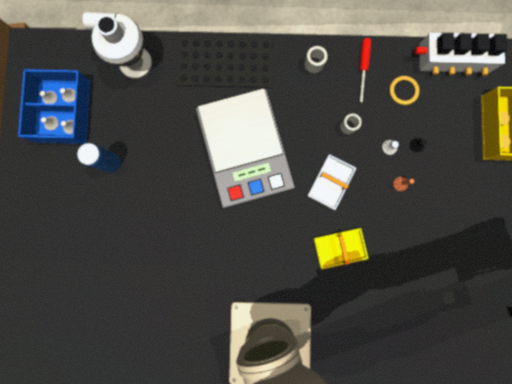

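View pics/wrist0.png

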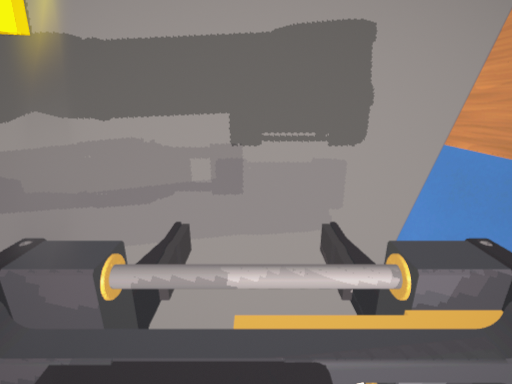

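The scene and top pictures show the scale with keys red, blue, white (top, at 235,192 / 256,187 / 277,182). The tray is near (333,181), the bright wheel near (390,147), the black one near (417,145), and the turbine near (403,183). I'll enlarge the relevant regions to measure them.

```bash
python3 - <<'E'
import cv2
a=cv2.imread("pics/top0.png")
cv2.imwrite("pics/topA.png",cv2.resize(a[80:220,190:310],None,fx=4,fy=4,interpolation=cv2.INTER_CUBIC))
cv2.imwrite("pics/topB.png",cv2.resize(a[100:220,300:430],None,fx=5,fy=5,interpolation=cv2.INTER_CUBIC)[:600])
a=cv2.imread("pics/scene0.png")
cv2.imwrite("pics/scB.png",cv2.resize(a[180:280,110:230],None,fx=6,fy=6,interpolation=cv2.INTER_CUBIC))
E
```

```text
(no output)
```

View pics/topA.png

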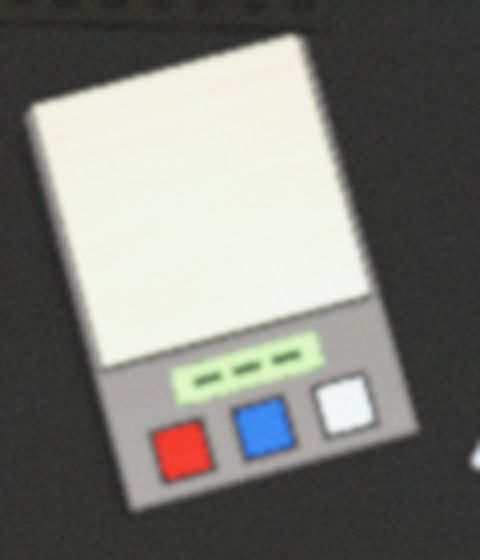

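View pics/topB.png

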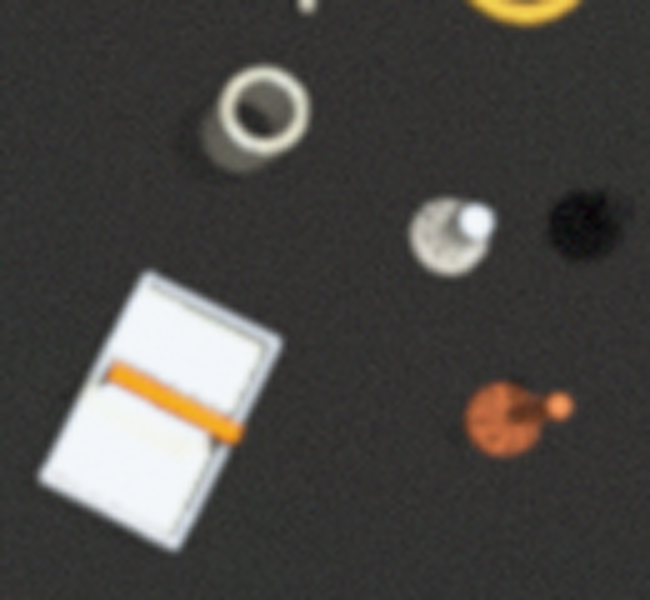

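View pics/scB.png

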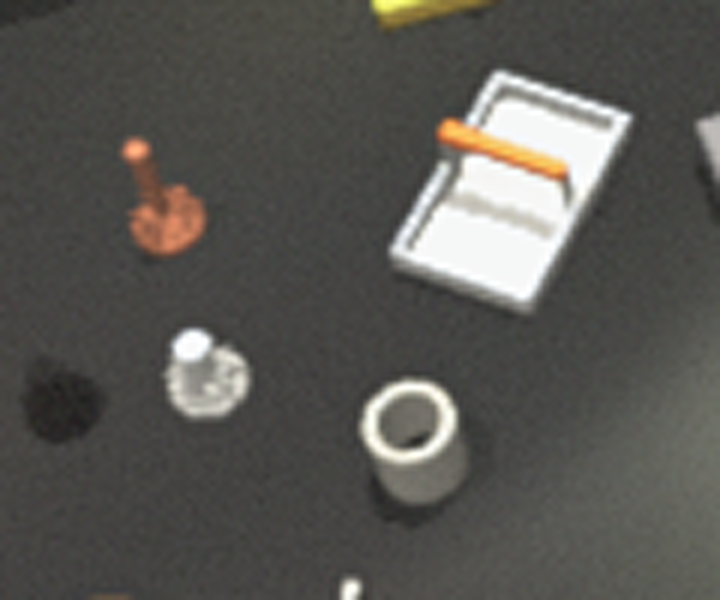

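```bash
cat > h.py <<'E'
import numpy as np
from bench import r
from scipy.spatial.transform import Rotation as Ro
def un(cam,uv,z,f=1,off=(0,0)):
    uv=np.atleast_2d(uv).astype(float); uv=(uv+.5)/f-.5+np.array(off)
    c=r.camera_info(cam);K,R,t=c["intrinsics"],c["R"],c["t"]
    d=np.c_[uv,np.ones(len(uv))]@np.linalg.inv(K).T@R
    o=-R.T@t; s=(z-o[2])/d[:,2]
    return o+d*s[:,None]
def wr(uv,z,s):
    c=r.camera_info("wrist");K,H=c["intrinsics"],c["hand_eye"]
    uv=np.atleast_2d(uv).astype(float)
    T=np.eye(4);T[:3,:3]=Ro.from_quat(s["eef_rot"]).as_matrix();T[:3,3]=s["ee_pos"];M=T@H
    d=np.c_[uv,np.ones(len(uv))]@np.linalg.inv(K).T@M[:3,:3].T;o=M[:3,3]
    return o+d*((z-o[2])/d[:,2])[:,None]
E
python3 - <<'E'
from h import *
np.set_printoptions(precision=4,suppress=True)
A=dict(f=4,off=(190,80));B=dict(f=5,off=(300,100));C=dict(f=6,off=(110,180))
p=un("top",[(30,105),(300,35),(371,293),(102,366)],.065,**A);print("pan",p.mean(0),np.linalg.norm(p-np.roll(p,1,0),axis=1))
k=un("top",[(182,451),(264,428),(345,405)],.044,**A);print("keys",k,np.linalg.norm(k[0]-k[1]))
d=k[0]-k[2];print("yaw keys",np.degrees(np.arctan2(d[1],d[0]))-90); d=p[0]-p[3];print("yaw pan",np.degrees(np.arctan2(d[1],d[0])),"k->pan",p.mean(0)-k[1])
b=un("top",[(110,370),(242,437)],.060,**B);print("bar",b.mean(0),np.linalg.norm(b[0]-b[1]),b[0]-b[1])
q=un("top",[(150,272),(283,342),(178,550),(40,480)],.020,**B);print("tray",q.mean(0),np.linalg.norm(q-np.roll(q,1,0),axis=1))
d=q[0]-q[3];print("tray yaw",np.degrees(np.arctan2(d[1],d[0])))
d=b[0]-b[1];print("bar yaw",np.degrees(np.arctan2(d[1],d[0]))-90)
print("wheel,turb,sleeve",un("top",(476,222),.048,**B),un("top",(560,406),.085,**B),un("top",(265,110),.055,**B))
b=un("scene",[(440,130),(568,172)],.060,**C);print("sc bar",b.mean(0)); print(un("scene",(192,346),.048,**C))
s=r.read_state();print(Ro.from_quat(s["eef_rot"]).as_matrix())
E
```

```text
pan [0.6154 0.1022 0.065 ] [0.1998 0.2043 0.1982 0.2009]
keys [[ 0.4328  0.1115  0.044 ]
 [ 0.4511  0.0521  0.044 ]
 [ 0.4695 -0.0067  0.044 ]] 0.062176998655475296
yaw keys 17.235015519761475
yaw pan 17.247337727468143 k->pan [0.1642 0.0501 0.021 ]
bar [ 0.4737 -0.1755  0.06  ] 0.08470774305562662 [0.0369 0.0762 0.    ]
tray [ 0.4737 -0.1763  0.02  ] [0.1425 0.0897 0.1406 0.0914]
tray yaw -26.95967140955935
bar yaw -25.85578557527596
wheel,turb,sleeve [[ 0.5866 -0.3536  0.048 ]] [[ 0.4749 -0.3859  0.085 ]] [[ 0.6488 -0.2278  0.055 ]]
sc bar [ 0.4795 -0.1743  0.06  ]
[[ 0.5894 -0.3531  0.048 ]]
[[-0.0003  0.2752 -0.9614]
 [ 0.001  -0.9614 -0.2752]
 [-1.     -0.0011  0.    ]]
```

Top view gives: pan (0.615, 0.102), yaw 17.2°. Blue key (0.451, 0.052), with 62 mm spacing that fits. Tray (0.474, -0.176), yaw about -26.5°, with sides that fit. Wheel (0.587, -0.354). I'll add a helper that works out slides, then move over the tray.

```bash
cat >> h.py <<'E'
def go(xyz,yaw=None):
    "prints slide (cm) and roll (deg) to TCP target; yaw = heading of tool y, mod 180"
    s=r.read_state();R=Ro.from_quat(s["eef_rot"]).as_matrix()
    cur=np.degrees(np.arctan2(R[1,1],R[0,1]))
    print("t",round(s["time"],2),"pos",s["ee_pos"].round(4),"yaw %.2f"%cur,"tilt %.2f"%np.degrees(np.arccos(-R[2,0])),"w %.4f"%s["width"],"F",s["ft_force"].round(2),"q7 %.2f"%s["joint_positions"][6])
    print("slide cm",(R.T@(np.array(xyz)-s["ee_pos"])*100).round(2),"roll",None if yaw is None else round((cur-yaw+90)%180-90,2))
def snap(cam,name,s=None):
    import cv2
    im=r.camera(cam);cv2.imwrite(f"pics/{name}.png",cv2.cvtColor(im,cv2.COLOR_RGB2BGR))
E
python3 -c "
from h import *
go((.474,-.176,.15),-26.5)"
```

```text
t 0.15 pos [ 0.1719 -0.6006  0.222 ] yaw -74.03 tilt 0.06 w 0.0866 F [ 0.73 -0.23  0.04] q7 -0.09
slide cm [  7.23 -32.5  -40.73] roll -47.53
```

```bash
python3 -m jog '[{"slide":[0,-32.5,-40.7],"roll":-47.5},{"slide":[0,-32.5,-40.7],"roll":-47.5},{"slide":[0,-32.5,-40.7],"roll":-47.5},{"slide":[2,-32.5,-40.7],"roll":-47.5},{"slide":[2,-32.5,-40.7],"roll":-47.5}]' 0; python3 -c "
from h import *
go((.474,-.176,.15),-26.5)"
```

```text
time: 0.57
ee_pos: [0.2933, -0.4293, 0.2181]
eef_rot: [-0.635, -0.311, 0.635, -0.31]
ft_force: [1.1, -0.6, -0.7]
width: 0.0872
t 0.57 pos [ 0.2933 -0.4293  0.2181] yaw -37.87 tilt 0.03 w 0.0872 F [ 1.13 -0.59 -0.74] q7 0.20
slide cm [  6.82  -1.29 -31.09] roll -11.37
```

```bash
python3 -m jog '[{"slide":[6.8,-1.3,-31.1],"roll":-11.4},{"slide":[6.8,-1.3,-31.1],"roll":-11.4},{"slide":[6.8,-1.3,-31.1],"roll":-11.4},{"slide":[6.8,-1.3,-31.1],"roll":-11.4},{"slide":[6.8,-1.3,-31.1],"roll":-11.4}]' 0; python3 -c "
from h import *
go((.474,-.176,.15),-26.5)"
```

```text
time: 0.98
ee_pos: [0.4111, -0.2634, 0.1737]
eef_rot: [-0.601, -0.372, 0.601, -0.372]
ft_force: [1.2, -0.9, 0.4]
width: 0.0871
t 0.98 pos [ 0.4111 -0.2634  0.1737] yaw -26.48 tilt 0.01 w 0.0871 F [ 1.17 -0.91  0.44] q7 -0.02
slide cm [  2.37   1.73 -10.62] roll 0.02
```

```bash
python3 -m jog '[{"slide":[2.4,1.7,-10.6],"roll":0},{"slide":[2.4,1.7,-10.6],"roll":0},{"slide":[2.4,1.7,-10.6],"roll":0},{"slide":[2.4,1.7,-10.6],"roll":0},{"slide":[2.4,1.7,-10.6],"roll":0}]' 0; python3 -c "
from h import *
go((.474,-.176,.15),-26.5)
snap('wrist','w1')"
```

```text
time: 1.4
ee_pos: [0.4739, -0.1744, 0.1492]
eef_rot: [-0.6, -0.374, 0.601, -0.373]
ft_force: [0.5, -0.2, 0.6]
width: 0.0868
t 1.4 pos [ 0.4739 -0.1744  0.1492] yaw -26.28 tilt 0.09 w 0.0868 F [ 0.49 -0.16  0.6 ] q7 -0.27
slide cm [-0.08  0.08  0.14] roll 0.22
```

View pics/w1.png

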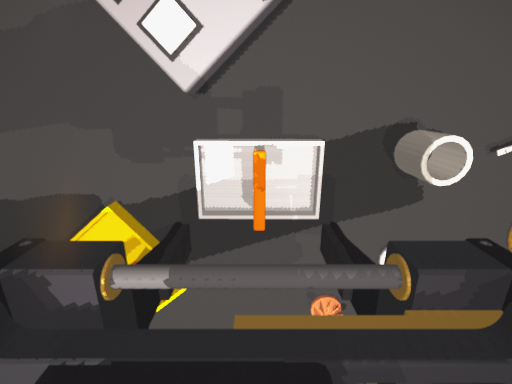

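The wrist view shows the white tray square to the jaws, with the bar running from (259,151) to (259,229) and the rim corners at about (195,141), (323,141), (320,220) and (199,219).

```bash
python3 -c "
from h import *
s=r.read_state()
b=wr([(259.5,151),(259,229)],.060,s);print(b,b.mean(0))
q=wr([(195,141),(323,141),(320,220),(199,219)],.02,s);print(q,q.mean(0))
d=q[1]-q[0];print(np.degrees(np.arctan2(d[1],d[0])));d=b[1]-b[0];print(np.degrees(np.arctan2(d[1],d[0]))+90)
go((.474,-.176,.035),-26.5)"
```

```text
[[ 0.49727363 -0.13844416  0.06      ]
 [ 0.46159248 -0.20978235  0.06      ]] [ 0.47943305 -0.17411326  0.06      ]
[[ 0.4379956  -0.10458616  0.02      ]
 [ 0.55995679 -0.16532222  0.02      ]
 [ 0.52226889 -0.24886052  0.02      ]
 [ 0.39635703 -0.18481025  0.02      ]] [ 0.47914458 -0.17589479  0.02      ]
-26.473076352657145
-26.572795618980734
t 1.45 pos [ 0.4734 -0.1761  0.1494] yaw -26.43 tilt 0.06 w 0.0870 F [ 0.41 -0.95  0.27] q7 -0.27
slide cm [11.44  0.06 -0.04] roll 0.07
```

```bash
python3 -m jog '[{"slide":[3.8,0.4,-0.2],"roll":0},{"slide":[7.6,0.4,-0.2],"roll":0},{"slide":[11.4,0.4,-0.2],"roll":0},{"slide":[11.4,0.4,-0.2],"roll":0},{"slide":[11.4,0.4,-0.2],"roll":0}]' 0; python3 -c "
from h import *
go((.478,-.175,.035),-26.5)
snap('wrist','w2')"
```

```text
time: 1.87
ee_pos: [0.4761, -0.1768, 0.0349]
eef_rot: [-0.6, -0.373, 0.602, -0.371]
ft_force: [-0.1, 0.8, 1.3]
width: 0.0873
t 1.87 pos [ 0.4761 -0.1768  0.0349] yaw -26.54 tilt 0.27 w 0.0873 F [-0.1   0.79  1.33] q7 -0.35
slide cm [-0.01  0.09 -0.25] roll -0.04
```

View pics/w2.png

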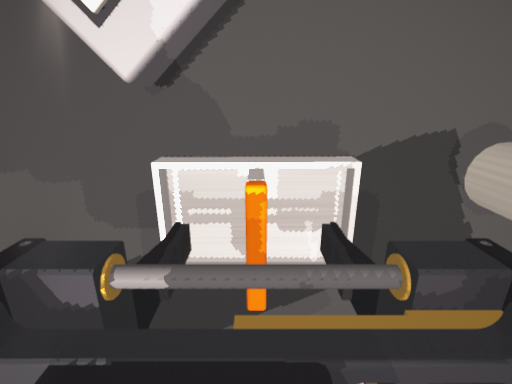

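The bar, at column 256 (rows 181–308), lies centred between the fingers at columns 180 and 330. I'll close gently at 25 N.

```bash
python3 -m jog '[{"slide":[0,0,0],"roll":0},{"slide":[0,0,0],"roll":0},{"slide":[0,0,0],"roll":0},{"slide":[0,0,0],"roll":0},{"slide":[0,0,0],"roll":0}]' 1 25;python3 -m jog '[{"slide":[0,0,0],"roll":0},{"slide":[0,0,0],"roll":0},{"slide":[0,0,0],"roll":0}]' 1 25
```

```text
time: 2.33
ee_pos: [0.4782, -0.1773, 0.0375]
eef_rot: [-0.601, -0.372, 0.601, -0.372]
ft_force: [0.2, -0.3, -0.2]
width: 0.0616
time: 2.58
ee_pos: [0.4782, -0.1773, 0.0375]
eef_rot: [-0.601, -0.372, 0.601, -0.372]
ft_force: [0.1, 0.4, 0.3]
width: 0.0413
```

```bash
python3 -m jog '[{"slide":[0,0,0],"roll":0},{"slide":[0,0,0],"roll":0},{"slide":[0,0,0],"roll":0},{"slide":[0,0,0],"roll":0},{"slide":[0,0,0],"roll":0}]' 1 25;python3 -m jog '[{"slide":[0,0,0],"roll":0},{"slide":[0,0,0],"roll":0},{"slide":[0,0,0],"roll":0}]' 1 25; python3 -c "
from h import *
go((.478,-.175,.16),-26.5)"
```

```text
time: 3.0
ee_pos: [0.4781, -0.1772, 0.0375]
eef_rot: [-0.601, -0.372, 0.601, -0.372]
ft_force: [-1.1, 0.6, 1.4]
width: 0.0119
time: 3.25
ee_pos: [0.4781, -0.1772, 0.0375]
eef_rot: [-0.601, -0.372, 0.601, -0.372]
ft_force: [0.1, 0.3, -0.0]
width: 0.0116
t 3.25 pos [ 0.4781 -0.1772  0.0375] yaw -26.52 tilt 0.03 w 0.0116 F [ 0.06  0.28 -0.01] q7 -0.35
slide cm [-12.25  -0.1   -0.19] roll -0.02
```

Gripped at 11.6 mm, with the TCP 37.5 mm above the tray's underside. Lifting.

```bash
python3 -m jog '[{"slide":[-2,0,0],"roll":0},{"slide":[-5,0,0],"roll":0},{"slide":[-8,0,0],"roll":0},{"slide":[-11,0,0],"roll":0},{"slide":[-12.5,0,0],"roll":0}]' 1 30; python3 -c "
from h import *
go((.616,.102,.16),17.2)
snap('wrist','w3')
snap('top','t3')"
```

```text
time: 3.67
ee_pos: [0.4792, -0.1773, 0.1658]
eef_rot: [0.602, 0.371, -0.601, 0.373]
ft_force: [0.5, 0.8, -2.8]
width: 0.0116
t 3.67 pos [ 0.4792 -0.1773  0.1658] yaw -26.51 tilt 0.21 w 0.0116 F [ 0.48  0.81 -2.78] q7 -0.27
slide cm [  0.57  -0.22 -31.1 ] roll -43.71
```

View pics/w3.png

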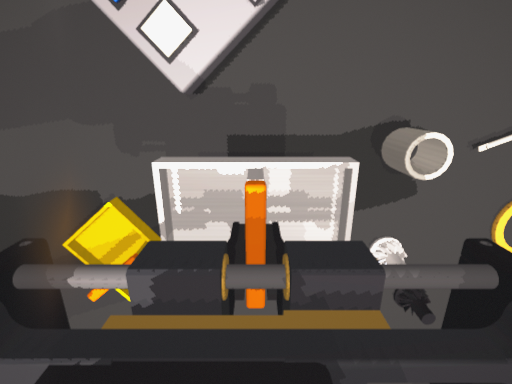

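The tray hangs level in the fingers (rim at rows 160 to about 290, columns 154–357). I'll work out its offset along the bar.

```bash
python3 -c "
from h import *
s=r.read_state();z=s['ee_pos'][2];R=Ro.from_quat(s['eef_rot']).as_matrix()
b=wr([(256,181),(256,308)],z+.0225,s);print((b-s['ee_pos'])@R)
q=wr([(153.5,159),(358,159)],z-.0375+.02,s);print((q-s['ee_pos'])@R)
go((.616,.102,.16),17.2)"
```

```text
[[-0.02252115  0.00123277 -0.04738632]
 [-0.0224744   0.00123232  0.03509894]]
[[ 0.01714656 -0.06699463 -0.0513545 ]
 [ 0.01780805  0.0695298  -0.05111546]]
t 3.77 pos [ 0.4795 -0.1776  0.165 ] yaw -26.52 tilt 0.28 w 0.0120 F [ 0.36  0.19 -2.57] q7 -0.27
slide cm [  0.48  -0.28 -31.11] roll -43.72
```

```bash
python3 -m jog '[{"slide":[0.4,-0.3,-30.5],"roll":-43.7},{"slide":[0.4,-0.3,-30.5],"roll":-43.7},{"slide":[0.4,-0.3,-30.5],"roll":-43.7},{"slide":[0.4,-0.3,-30.5],"roll":-43.7},{"slide":[0.4,-0.3,-30.5],"roll":-43.7}]' 1 30; python3 -c "
from h import *
go((.617,.096,.16),17.2)"
```

```text
time: 4.18
ee_pos: [0.57, 0.0114, 0.1596]
eef_rot: [0.456, 0.539, -0.457, 0.541]
ft_force: [1.2, -0.3, -2.0]
width: 0.0117
t 4.18 pos [0.57   0.0114 0.1596] yaw 9.62 tilt 0.16 w 0.0117 F [ 1.17 -0.27 -2.01] q7 -0.11
slide cm [-0.05  6.05 -7.55] roll -7.58
```

```bash
python3 -m jog '[{"slide":[0,3,-3.8],"roll":-5},{"slide":[0,6,-7.5],"roll":-7.6},{"slide":[0,6,-7.5],"roll":-7.6},{"slide":[0,6,-7.5],"roll":-7.6},{"slide":[0,6,-7.5],"roll":-7.6}]' 1 30; python3 -c "
from h import *
go((.617,.096,.11),17.2)
snap('wrist','w4');snap('top','t4')
import cv2
a=cv2.imread('pics/t4.png');cv2.imwrite('pics/t4c.png',cv2.resize(a[70:220,180:320],None,fx=4,fy=4,interpolation=cv2.INTER_CUBIC))"
```

```text
time: 4.6
ee_pos: [0.6157, 0.0963, 0.1572]
eef_rot: [0.418, 0.57, -0.42, 0.57]
ft_force: [-0.6, -2.3, -3.4]
width: 0.0117
t 4.6 pos [0.6157 0.0963 0.1572] yaw 17.34 tilt 0.16 w 0.0117 F [-0.59 -2.29 -3.36] q7 -0.15
slide cm [4.72 0.12 0.06] roll 0.14
```

View pics/w4.png

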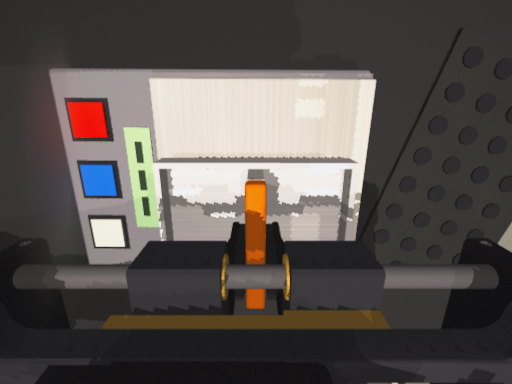

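View pics/t4c.png

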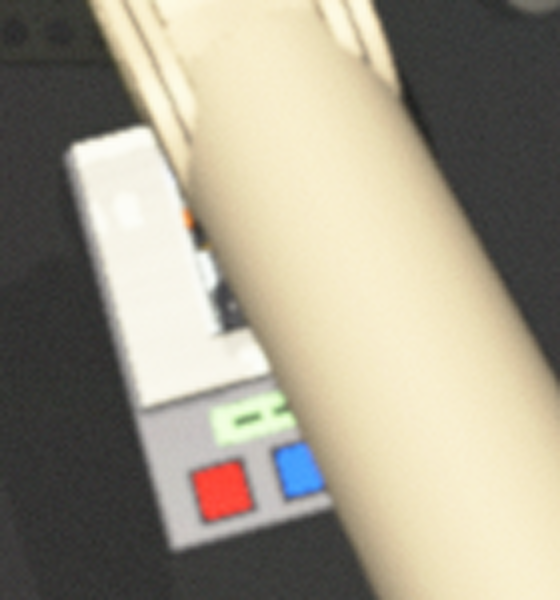

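Wrist view: the pan's far edge runs from (152,79) to (370,79), the keys are red (89,120), blue (100,180) and white (108,233), and the tray hangs over the pan.

```bash
python3 -c "
from h import *
s=r.read_state();R=Ro.from_quat(s['eef_rot']).as_matrix()
p=wr([(152,79),(371,80)],.065,s);print(p,np.linalg.norm(p[0]-p[1]),((p-s['ee_pos'])@R))
d=p[1]-p[0];print(np.degrees(np.arctan2(d[1],d[0])))
k=wr([(89,120),(100,180),(108,233)],.044,s);print(k,np.linalg.norm(k[0]-k[1]),np.linalg.norm(k[2]-k[1]))
go((.617,.096,.11),17.2)"
```

```text
[[0.50094294 0.16862895 0.065     ]
 [0.68330042 0.22382206 0.065     ]] 0.19052697666629897 [[ 0.09287807 -0.08774285 -0.10562338]
 [ 0.09259556  0.10278131 -0.10462561]]
16.83919303100966
[[ 0.44077837  0.112579    0.044     ]
 [ 0.45878063  0.05386159  0.044     ]
 [ 0.47510812 -0.00599381  0.044     ]] 0.06141510325823204 0.06204237390485957
t 4.7 pos [0.616  0.0939 0.1581] yaw 17.14 tilt 0.20 w 0.0119 F [ 0.49 -0.89 -2.14] q7 -0.15
slide cm [ 4.81  0.17 -0.19] roll -0.06
```

The wrist puts the pan about 5 mm further along x than the top view does, and I'll split the difference. Descending to just above contact (TCP about 0.1025).

```bash
python3 -m jog '[{"slide":[2,0.5,-0.1],"roll":0},{"slide":[4,0.5,-0.1],"roll":0},{"slide":[4.8,0.5,-0.1],"roll":0},{"slide":[5.2,0.5,-0.1],"roll":0},{"slide":[5.2,0.5,-0.1],"roll":0}]' 1 30; python3 -m jog '[{"slide":[0,0,0],"roll":0}]'; python3 -c "
from h import *
go((.62,.096,.1025),17.2)"
```

```text
time: 5.12
ee_pos: [0.62, 0.095, 0.1055]
eef_rot: [0.419, 0.568, -0.422, 0.569]
ft_force: [0.6, 0.3, -1.8]
width: 0.0115
time: 5.2
ee_pos: [0.6203, 0.0948, 0.1065]
eef_rot: [0.419, 0.568, -0.422, 0.569]
ft_force: [0.0, 0.4, -1.1]
width: 0.0116
t 5.2 pos [0.6203 0.0948 0.1065] yaw 17.04 tilt 0.23 w 0.0116 F [ 0.04  0.36 -1.1 ] q7 -0.18
slide cm [ 0.4   0.01 -0.13] roll -0.16
```

```bash
python3 -m jog '[{"slide":[0.1,0,0],"roll":0},{"slide":[0.2,0,0],"roll":0},{"slide":[0.3,0,0],"roll":0},{"slide":[0.3,0,0],"roll":0}]' 1 30; python3 -m jog '[{"slide":[0,0,0],"roll":0},{"slide":[0,0,0],"roll":0}]'
```

```text
time: 5.53
ee_pos: [0.6204, 0.0948, 0.1037]
eef_rot: [0.419, 0.568, -0.422, 0.569]
ft_force: [0.4, -0.3, -2.5]
width: 0.0116
time: 5.7
ee_pos: [0.6204, 0.0948, 0.1038]
eef_rot: [0.419, 0.568, -0.422, 0.569]
ft_force: [-0.2, -0.1, -1.8]
width: 0.0119
```

```bash
python3 -m jog '[{"slide":[0.05,0,0],"roll":0},{"slide":[0.1,0,0],"roll":0},{"slide":[0.1,0,0],"roll":0},{"slide":[0.1,0,0],"roll":0}]' 1 30; python3 -m jog '[{"slide":[0.05,0,0],"roll":0},{"slide":[0.05,0,0],"roll":0},{"slide":[0.05,0,0],"roll":0}]'
```

```text
time: 6.03
ee_pos: [0.6206, 0.0947, 0.1031]
eef_rot: [0.419, 0.568, -0.422, 0.57]
ft_force: [-0.8, -1.3, 0.8]
width: 0.0116
time: 6.28
ee_pos: [0.6207, 0.0946, 0.1029]
eef_rot: [0.419, 0.567, -0.422, 0.57]
ft_force: [-1.3, -1.6, 3.3]
width: 0.0115
```

Contact: the vertical force has gone from -2 to +3.3 N. Releasing.

```bash
python3 -m jog '[{"slide":[0,0,0],"roll":0},{"slide":[0,0,0],"roll":0},{"slide":[0,0,0],"roll":0},{"slide":[0,0,0],"roll":0},{"slide":[0,0,0],"roll":0}]' 0; python3 -m jog '[{"slide":[0,0,0],"roll":0},{"slide":[0,0,0],"roll":0},{"slide":[0,0,0],"roll":0}]';python3 -m jog '[{"slide":[-2,0,0],"roll":0},{"slide":[-5,0,0],"roll":0},{"slide":[-8,0,0],"roll":0},{"slide":[-8,0,0],"roll":0},{"slide":[-8,0,0],"roll":0}]'; python3 -c "
from h import *
go((.459,.054,.12),17.2)
snap('wrist','w5')"
```

```text
time: 6.7
ee_pos: [0.6207, 0.0947, 0.1028]
eef_rot: [0.419, 0.568, -0.422, 0.57]
ft_force: [-0.6, 0.9, 0.4]
width: 0.0372
time: 6.95
ee_pos: [0.6207, 0.0948, 0.1027]
eef_rot: [0.419, 0.568, -0.421, 0.57]
ft_force: [-0.2, -0.7, -0.0]
width: 0.057
time: 7.37
ee_pos: [0.6216, 0.0955, 0.1846]
eef_rot: [0.42, 0.567, -0.421, 0.57]
ft_force: [-0.6, 0.0, -1.2]
width: 0.0847
t 7.37 pos [0.6216 0.0955 0.1846] yaw 17.04 tilt 0.31 w 0.0847 F [-0.55  0.04 -1.25] q7 -0.15
slide cm [  6.41 -16.78  -0.83] roll -0.16
```

View pics/w5.png

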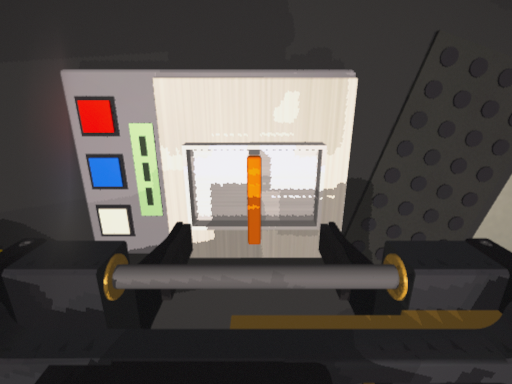

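The tray stands on the pan, released. Rim columns 183–325 and pan columns 160–350 give about the same centre. Next I compute the key and tray positions and shut the fingers for the press.

```bash
python3 -c "
from h import *
s=r.read_state()
print(wr([(97,117),(106,172),(115,221)],.044,s))
b=wr([(254.5,156),(254.5,243)],.125,s);print('bar',b.mean(0),np.linalg.norm(b[0]-b[1]))
q=wr([(184,144),(325,144)],.085,s);print(q,np.linalg.norm(q[0]-q[1]))
go((.457,.053,.12),17.2)"; python3 -m jog '[{"slide":[0,-16.5,-0.6],"roll":0},{"slide":[0,-16.5,-0.6],"roll":0},{"slide":[0,-16.5,-0.6],"roll":0},{"slide":[0,-16.5,-0.6],"roll":0},{"slide":[0,-16.5,-0.6],"roll":0}]' 1 20;  python3 -c "
from h import *
go((.457,.053,.10),17.2)
snap('wrist','w6')"
```

```text
[[ 0.44016413  0.11392776  0.044     ]
 [ 0.45715395  0.05580071  0.044     ]
 [ 0.47539654 -0.00238289  0.044     ]]
bar [0.62077579 0.09969781 0.125     ] 0.07971222328537941
[[0.54380489 0.12185415 0.085     ]
 [0.6721013  0.16104119 0.085     ]] 0.13414764802083667
t 7.42 pos [0.6208 0.0951 0.1829] yaw 17.04 tilt 0.26 w 0.0858 F [-0.28 -0.04  0.04] q7 -0.15
slide cm [  6.29 -16.89  -0.8 ] roll -0.16
time: 7.83
ee_pos: [0.454, 0.0499, 0.1807]
eef_rot: [0.417, 0.567, -0.425, 0.569]
ft_force: [0.9, 0.8, 0.5]
width: 0.0618
t 7.83 pos [0.454  0.0499 0.1807] yaw 16.95 tilt 0.65 w 0.0618 F [0.89 0.77 0.45] q7 0.06
slide cm [ 8.06  0.44 -0.28] roll -0.25
```

View pics/w6.png

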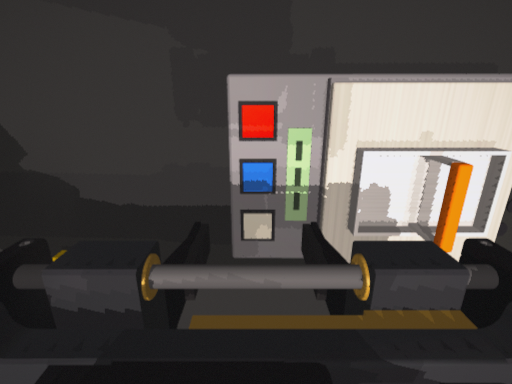

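The blue key is at (257,177) in the wrist view, so it is centred between the jaws.

```bash
python3 -c "
from h import *
s=r.read_state();print(wr([(258,121),(257.5,177),(257.5,226)],.044,s))
go((.456,.053,.10),17.2)"
```

```text
[[ 0.44284485  0.1149816   0.044     ]
 [ 0.46049012  0.05546918  0.044     ]
 [ 0.47851035 -0.00344182  0.044     ]]
t 7.88 pos [0.4577 0.0504 0.1818] yaw 16.91 tilt 0.53 w 0.0574 F [ 1.19 -0.03  0.52] q7 0.05
slide cm [ 8.18 -0.06 -0.37] roll -0.29
```

```bash
python3 -m jog '[{"slide":[3,0.05,-0.4],"roll":0},{"slide":[6,0.05,-0.4],"roll":0},{"slide":[9,0.05,-0.4],"roll":0},{"slide":[11,0.05,-0.4],"roll":0},{"slide":[11,0.05,-0.4],"roll":0}]' 1 20;python3 -m jog '[{"slide":[0,0,0],"roll":0},{"slide":[0,0,0],"roll":0},{"slide":[0,0,0],"roll":0},{"slide":[0,0,0],"roll":0}]'; python3 -c "
from h import *
go((.457,.054,.044),17.2)
snap('wrist','w7')
snap('scene','s7')
import cv2
a=cv2.imread('pics/s7.png');cv2.imwrite('pics/s7c.png',cv2.resize(a[150:290,180:330],None,fx=4,fy=4,interpolation=cv2.INTER_CUBIC))"
```

```text
time: 8.3
ee_pos: [0.4544, 0.0534, 0.0674]
eef_rot: [0.417, 0.569, -0.425, 0.568]
ft_force: [0.1, -0.2, 0.3]
width: 0.0242
time: 8.63
ee_pos: [0.4554, 0.0535, 0.0685]
eef_rot: [0.418, 0.568, -0.424, 0.568]
ft_force: [0.2, -0.2, 0.1]
width: 0.0023
t 8.63 pos [0.4554 0.0535 0.0685] yaw 16.92 tilt 0.55 w 0.0023 F [ 0.17 -0.23  0.05] q7 -0.08
slide cm [ 2.45  0.19 -0.02] roll -0.28
```

View pics/w7.png

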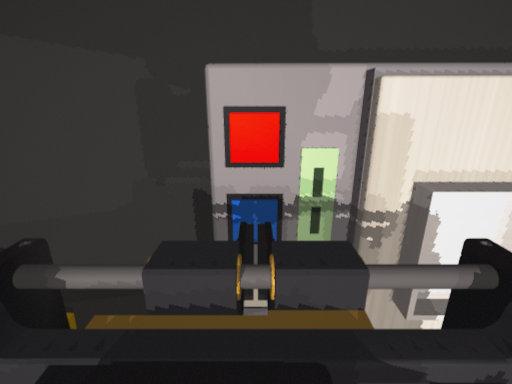

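View pics/s7c.png

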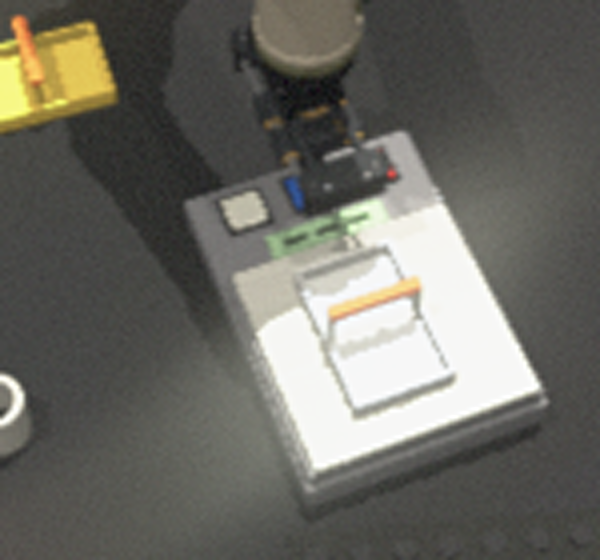

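The shut fingers are over the blue key, and the red and white keys are clear. Descending to just above it.

```bash
python3 -m jog '[{"slide":[0.6,0.1,0],"roll":0},{"slide":[1.2,0.1,0],"roll":0},{"slide":[1.8,0.1,0],"roll":0},{"slide":[2.0,0.1,0],"roll":0},{"slide":[2.0,0.1,0],"roll":0}]' 1 20;python3 -m jog '[{"slide":[0.1,0,0],"roll":0},{"slide":[0.1,0,0],"roll":0}]'
```

```text
time: 9.15
ee_pos: [0.4553, 0.0535, 0.0474]
eef_rot: [0.417, 0.569, -0.425, 0.568]
ft_force: [-0.7, 0.9, 0.0]
width: 0.0002
time: 9.32
ee_pos: [0.4552, 0.0535, 0.0462]
eef_rot: [0.417, 0.569, -0.425, 0.567]
ft_force: [0.7, 0.2, 0.4]
width: 0.0003
```

```bash
python3 -m jog '[{"slide":[0.05,0,0],"roll":0},{"slide":[0.1,0,0],"roll":0},{"slide":[0.1,0,0],"roll":0}]'
```

```text
time: 9.57
ee_pos: [0.4552, 0.0535, 0.0452]
eef_rot: [0.417, 0.569, -0.425, 0.567]
ft_force: [0.8, -0.9, -0.1]
width: 0.0005
```

```bash
python3 -m jog '[{"slide":[0.05,0,0],"roll":0},{"slide":[0.1,0,0],"roll":0},{"slide":[0.1,0,0],"roll":0}]';python3 -m jog '[{"slide":[0.05,0,0],"roll":0},{"slide":[0.1,0,0],"roll":0},{"slide":[0.1,0,0],"roll":0}]'
```

```text
time: 9.82
ee_pos: [0.4553, 0.0534, 0.0442]
eef_rot: [0.417, 0.569, -0.425, 0.567]
ft_force: [0.6, -0.3, 1.1]
width: 0.0003
time: 10.07
ee_pos: [0.4553, 0.0534, 0.0433]
eef_rot: [0.417, 0.569, -0.425, 0.568]
ft_force: [-1.7, -0.6, 3.8]
width: 0.0006
```

```bash
python3 -m jog '[{"slide":[0.05,0,0],"roll":0},{"slide":[0.05,0,0],"roll":0},{"slide":[0.05,0,0],"roll":0},{"slide":[0.05,0,0],"roll":0}]'
```

```text
time: 10.4
ee_pos: [0.4553, 0.0534, 0.0428]
eef_rot: [0.417, 0.569, -0.425, 0.568]
ft_force: [-1.0, -0.1, 4.9]
width: 0.0003
```

4.9 N, the registering force. I'll go 0.3 mm deeper and hold.

```bash
python3 -m jog '[{"slide":[0.03,0,0],"roll":0},{"slide":[0.03,0,0],"roll":0},{"slide":[0.03,0,0],"roll":0},{"slide":[0.03,0,0],"roll":0},{"slide":[0.03,0,0],"roll":0}]';python3 -m jog '[{"slide":[0,0,0],"roll":0},{"slide":[0,0,0],"roll":0},{"slide":[0,0,0],"roll":0},{"slide":[0,0,0],"roll":0},{"slide":[0,0,0],"roll":0}]'; python3 -c "
from h import *
snap('wrist','w8');snap('top','t8')
import cv2
a=cv2.imread('pics/t8.png');cv2.imwrite('pics/t8c.png',cv2.resize(a[70:220,180:320],None,fx=4,fy=4,interpolation=cv2.INTER_CUBIC))
go((.457,.054,.044),17.2)"
```

```text
time: 10.82
ee_pos: [0.4553, 0.0534, 0.0426]
eef_rot: [0.417, 0.569, -0.425, 0.568]
ft_force: [-2.9, 0.3, 5.3]
width: 0.0003
time: 11.23
ee_pos: [0.4553, 0.0535, 0.0427]
eef_rot: [0.417, 0.569, -0.425, 0.568]
ft_force: [-2.2, -0.5, 5.0]
width: 0.0004
t 11.33 pos [0.4553 0.0535 0.0427] yaw 16.93 tilt 0.63 w 0.0004 F [-2.89 -0.31  6.26] q7 -0.11
slide cm [-0.14  0.18 -0.  ] roll -0.27
```

View pics/w8.png

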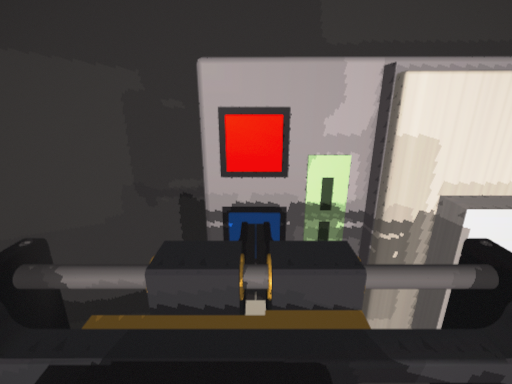

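View pics/t8c.png

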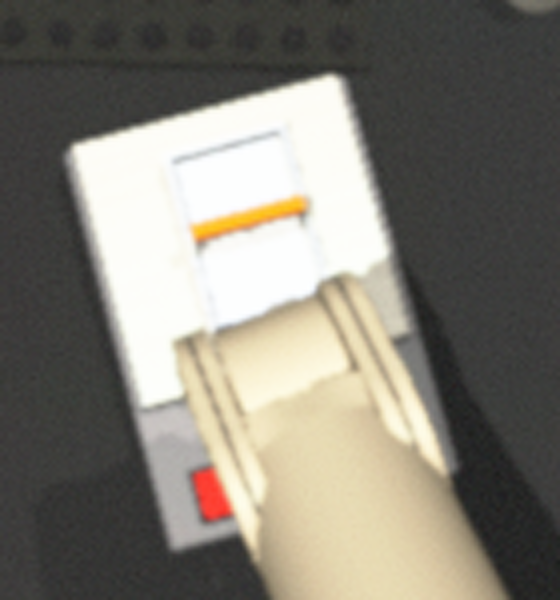

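The hold averages about 5.3 N for 0.9 s. I'll add one more half second slightly deeper for margin, then retract.

```bash
python3 -m jog '[{"slide":[0.05,0,0],"roll":0},{"slide":[0.05,0,0],"roll":0},{"slide":[0.05,0,0],"roll":0},{"slide":[0.05,0,0],"roll":0},{"slide":[0.05,0,0],"roll":0}]'; python3 -m jog '[{"slide":[-1,0,0],"roll":0},{"slide":[-4,0,0],"roll":0},{"slide":[-8,0,0],"roll":0},{"slide":[-12,0,0],"roll":0},{"slide":[-14,0,0],"roll":0}]'; python3 -c "
from h import *
b=un('top',[(195,235),(308,204)],.125,4,(180,70));print('bar',b.mean(0),np.linalg.norm(b[0]-b[1]),b)
p=un('top',[(70,148),(342,75),(409,337),(139,409)],.065,4,(180,70));print(p.mean(0))
print('black',un('top',(587,222),.04,5,(300,100)))
go((.587,-.354,.16),17)"
```

```text
time: 11.75
ee_pos: [0.4553, 0.0535, 0.0424]
eef_rot: [0.417, 0.569, -0.425, 0.568]
ft_force: [-2.7, -0.6, 9.1]
width: 0.0002
time: 12.17
ee_pos: [0.4577, 0.0555, 0.1871]
eef_rot: [0.418, 0.568, -0.424, 0.569]
ft_force: [0.9, -0.1, 0.7]
width: 0.0005
bar [0.61428434 0.09218532 0.125     ] 0.08039618980805754 [[0.60251946 0.13062326 0.125     ]
 [0.62604921 0.05374739 0.125     ]]
[0.61352409 0.10263636 0.065     ]
black [[ 0.58991155 -0.4222853   0.04      ]]
t 12.17 pos [0.4577 0.0555 0.1871] yaw 16.99 tilt 0.49 w 0.0005 F [ 0.89 -0.12  0.67] q7 0.05
slide cm [ 2.99  0.41 42.92] roll -0.01
```

The key bottomed out at 9 N, well over 3.6 N and under 25 N. The tray is about 5–10 mm off the pan's centre, which is fine. Now to the wheel at about (0.588, -0.354). I'll use a jaw heading of -30° to stay clear of the turbine, at about (0.475, -0.386), and the black wheel, at about (0.590, -0.422).

```bash
python3 -m jog '[{"slide":[0,0.5,43],"roll":47},{"slide":[0,0.5,43],"roll":47},{"slide":[0,0.5,43],"roll":47},{"slide":[0,0.5,43],"roll":47},{"slide":[0,0.5,43],"roll":47}]' 0.3 15; python3 -c "
from h import *
go((.589,-.354,.16),-30)"
```

```text
time: 12.58
ee_pos: [0.5205, -0.1458, 0.1866]
eef_rot: [-0.574, -0.408, 0.579, -0.411]
ft_force: [0.6, 0.5, 0.4]
width: 0.0258
t 12.58 pos [ 0.5205 -0.1458  0.1866] yaw -19.23 tilt 0.51 w 0.0258 F [0.64 0.45 0.36] q7 -0.26
slide cm [ 2.8  13.32 17.38] roll 10.77
```

```bash
python3 -m jog '[{"slide":[2.8,13.3,17.4],"roll":10.8},{"slide":[2.8,13.3,17.4],"roll":10.8},{"slide":[2.8,13.3,17.4],"roll":10.8},{"slide":[2.8,13.3,17.4],"roll":10.8},{"slide":[2.8,13.3,17.4],"roll":10.8}]' 0.3 15;python3 -m jog '[{"slide":[0,0,0],"roll":0}]'; python3 -c "
from h import *
go((.589,-.354,.15),-30)"
```

```text
time: 13.0
ee_pos: [0.5845, -0.3425, 0.1618]
eef_rot: [-0.61, -0.351, 0.615, -0.355]
ft_force: [1.1, 0.4, 1.2]
width: 0.0572
time: 13.08
ee_pos: [0.5827, -0.3513, 0.1588]
eef_rot: [-0.61, -0.349, 0.618, -0.353]
ft_force: [-0.0, -1.0, 0.0]
width: 0.0593
t 13.08 pos [ 0.5827 -0.3513  0.1588] yaw -30.50 tilt 0.65 w 0.0593 F [-0.03 -1.04  0.  ] q7 -0.22
slide cm [ 0.88  0.68 -0.09] roll -0.5
```

```bash
python3 -m jog '[{"slide":[0.8,0.7,0],"roll":-0.5},{"slide":[0.8,0.7,0],"roll":-0.5},{"slide":[0.8,0.7,0],"roll":-0.5}]' 0.3 15; python3 -c "
from h import *
go((.589,-.354,.15),-30)
snap('wrist','w9')"
```

```text
time: 13.33
ee_pos: [0.5882, -0.3546, 0.1502]
eef_rot: [-0.609, -0.352, 0.616, -0.355]
ft_force: [0.0, 1.4, 0.7]
width: 0.0608
t 13.33 pos [ 0.5882 -0.3546  0.1502] yaw -30.02 tilt 0.63 w 0.0608 F [0.04 1.39 0.67] q7 -0.21
slide cm [ 0.02  0.03 -0.09] roll -0.02
```

View pics/w9.png

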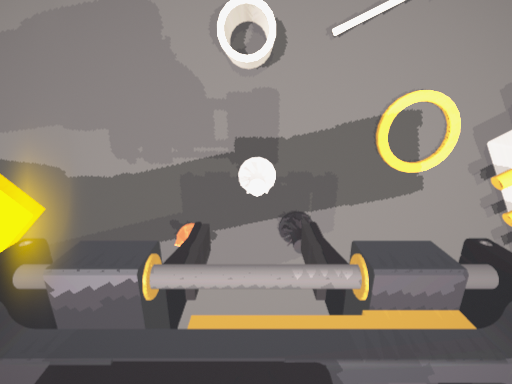

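```bash
python3 -c "
import cv2
a=cv2.imread('pics/w9.png');cv2.imwrite('pics/w9c.png',cv2.resize(a[145:265,165:325],None,fx=5,fy=5,interpolation=cv2.INTER_CUBIC)[:600,:800])"
```

```text
(no output)
```

View pics/w9c.png

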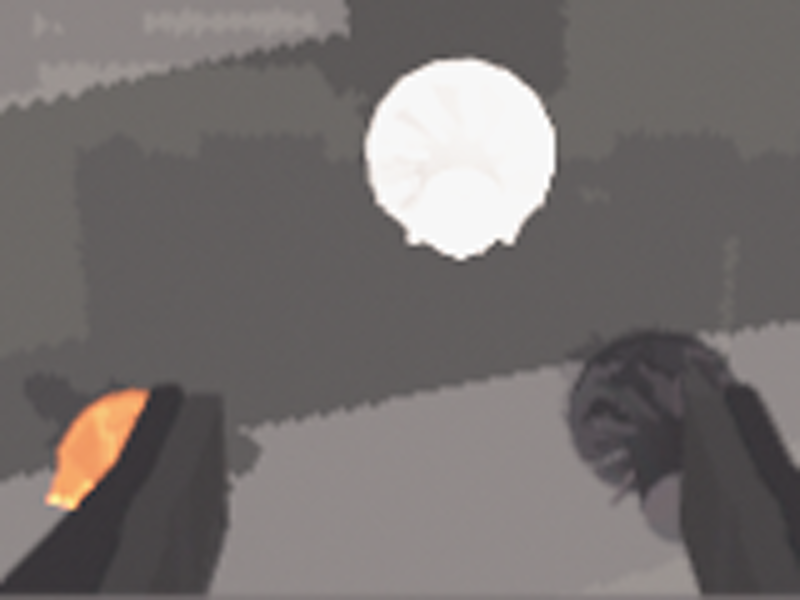

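In the enlargement, the nose top is at about (461,214), which is image (257.1,187.7), and the base disc is centred at about (461,152).

```bash
python3 -c "
from h import *
s=r.read_state();f=lambda u,v:((u+.5)/5-.5+165,(v+.5)/5-.5+145)
n=wr(f(461,214),.048,s)[0];print('nose',n,'r',np.linalg.norm(wr(f(505,214),.048,s)[0]-n),'base',wr(f(461,152),.004,s))
print('black',wr(f(650,415),.01,s),'turb',wr(f(105,450),.01,s))
go((n[0],n[1],.018),-30)"
```

```text
nose [ 0.59232137 -0.35179352  0.048     ] r 0.0089828278145467 base [[ 0.59299995 -0.35092686  0.004     ]]
black [[ 0.6006631  -0.43068267  0.01      ]] turb [[ 0.47910324 -0.37168145  0.01      ]]
t 13.38 pos [ 0.5887 -0.354   0.151 ] yaw -29.97 tilt 0.61 w 0.0606 F [-0.05  0.34  0.25] q7 -0.21
slide cm [13.3   0.22 -0.51] roll 0.03
```

```bash
python3 -m jog '[{"slide":[3,0.15,-0.45],"roll":0},{"slide":[6,0.15,-0.45],"roll":0},{"slide":[9,0.15,-0.45],"roll":0},{"slide":[11,0.15,-0.45],"roll":0},{"slide":[12,0.15,-0.45],"roll":0}]' 0.3 15;python3 -m jog '[{"slide":[0,0,0],"roll":0},{"slide":[0,0,0],"roll":0}]'; python3 -c "
from h import *
go((.591,-.352,.025),-30)
snap('wrist','w10')
"
```

```text
time: 13.8
ee_pos: [0.5902, -0.3502, 0.0289]
eef_rot: [-0.608, -0.354, 0.616, -0.355]
ft_force: [1.0, 0.4, -0.6]
width: 0.0608
time: 13.97
ee_pos: [0.5905, -0.3494, 0.0298]
eef_rot: [-0.608, -0.354, 0.616, -0.355]
ft_force: [0.7, -0.1, 0.8]
width: 0.0609
t 13.97 pos [ 0.5905 -0.3494  0.0298] yaw -29.85 tilt 0.62 w 0.0609 F [ 0.69 -0.06  0.77] q7 -0.26
slide cm [0.48 0.17 0.2 ] roll 0.15
```

View pics/w10.png

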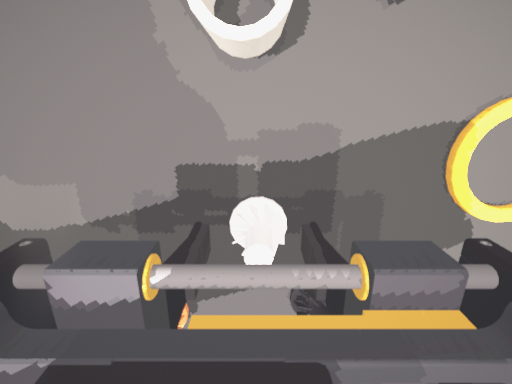

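```bash
python3 -c "
from h import *
s=r.read_state();R=Ro.from_quat(s['eef_rot']).as_matrix()
for z in(.004,.01):
  p=wr((258.5,225),z,s)[0];print(p,(p-s['ee_pos'])@R)
"
```

```text
[ 0.59295125 -0.35281195  0.004     ] [0.02666699 0.0031262  0.0013396 ]
[ 0.59434365 -0.35027074  0.01      ] [ 0.02063845  0.00305206 -0.00149724]
```

The wheel is centred within about 3 mm. Finishing the descent and closing at 20 N.

```bash
python3 -m jog '[{"slide":[0.2,0.25,0.05],"roll":0},{"slide":[0.45,0.25,0.05],"roll":0},{"slide":[0.45,0.25,0.05],"roll":0}]' 0.3 20;python3 -m jog '[{"slide":[0,0,0],"roll":0},{"slide":[0,0,0],"roll":0},{"slide":[0,0,0],"roll":0},{"slide":[0,0,0],"roll":0},{"slide":[0,0,0],"roll":0}]' 1 20;python3 -m jog '[{"slide":[0,0,0],"roll":0},{"slide":[0,0,0],"roll":0},{"slide":[0,0,0],"roll":0},{"slide":[0,0,0],"roll":0}]' 1 20
```

```text
time: 14.27
ee_pos: [0.5935, -0.3519, 0.0269]
eef_rot: [-0.609, -0.353, 0.615, -0.356]
ft_force: [0.5, -0.3, 0.0]
width: 0.0611
time: 14.68
ee_pos: [0.5935, -0.3519, 0.027]
eef_rot: [-0.609, -0.353, 0.615, -0.356]
ft_force: [-0.3, -0.7, 0.3]
width: 0.0356
time: 15.02
ee_pos: [0.5934, -0.3519, 0.0269]
eef_rot: [-0.609, -0.353, 0.615, -0.356]
ft_force: [0.3, 0.4, -0.7]
width: 0.017
```

```bash
python3 -m jog '[{"slide":[0,0,0],"roll":0},{"slide":[-1,0,0],"roll":0},{"slide":[-3,0,0],"roll":0},{"slide":[-6,0,0],"roll":0},{"slide":[-10,0,0],"roll":0}]' 1 25;python3 -m jog '[{"slide":[-3,0,0],"roll":0},{"slide":[-5,0,0],"roll":0},{"slide":[-5,0,0],"roll":0}]'; python3 -c "
from h import *
go((.655,.11,.19),-72.8)
snap('wrist','w11');snap('scene','s11')
import cv2
a=cv2.imread('pics/w11.png')[180:320,190:330];b=cv2.imread('pics/s11.png')[150:290,100:240]
cv2.imwrite('pics/c11.png',cv2.resize(cv2.hconcat([a,b]),None,fx=2.8,fy=4))"
```

```text
time: 15.43
ee_pos: [0.5925, -0.3504, 0.1259]
eef_rot: [-0.608, -0.354, 0.616, -0.354]
ft_force: [0.4, -0.6, -1.4]
width: 0.017
time: 15.68
ee_pos: [0.5952, -0.3507, 0.1825]
eef_rot: [-0.609, -0.352, 0.615, -0.357]
ft_force: [0.1, -0.2, 0.9]
width: 0.0168
t 15.68 pos [ 0.5952 -0.3507  0.1825] yaw -29.86 tilt 0.57 w 0.0168 F [ 0.08 -0.18  0.89] q7 -0.21
slide cm [ -1.2  -17.75 -42.92] roll 42.94
```

View pics/c11.png

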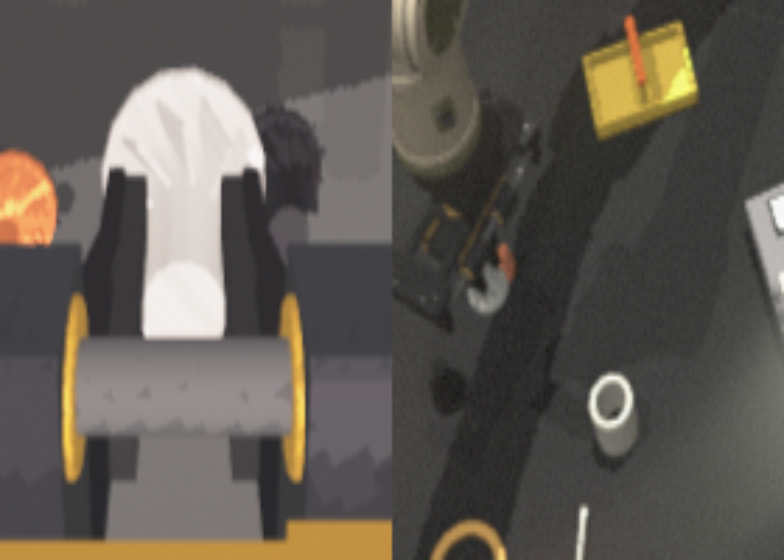

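The wheel is held upright by its nose with the bystanders untouched. Carrying it above the far half of the tray.

```bash
python3 -m jog '[{"slide":[-1.2,-17.7,-42.9],"roll":43},{"slide":[-1.2,-17.7,-42.9],"roll":43},{"slide":[-1.2,-17.7,-42.9],"roll":43},{"slide":[-1.2,-17.7,-42.9],"roll":43},{"slide":[-1.2,-17.7,-42.9],"roll":43}]' 1 25; python3 -c "
from h import *
go((.654,.11,.19),-72.8)"
```

```text
time: 16.2
ee_pos: [0.619, -0.1426, 0.1786]
eef_rot: [-0.687, -0.147, 0.696, -0.149]
ft_force: [0.7, -0.0, -0.5]
width: 0.0175
t 16.2 pos [ 0.619  -0.1426  0.1786] yaw -65.83 tilt 0.74 w 0.0175 F [ 0.74 -0.04 -0.48] q7 -1.13
slide cm [ -1.33 -21.61 -13.52] roll 6.97
```

```bash
python3 -m jog '[{"slide":[-1.3,-21.6,-13.5],"roll":7},{"slide":[-1.3,-21.6,-13.5],"roll":7},{"slide":[-1.3,-21.6,-13.5],"roll":7},{"slide":[-1.3,-21.6,-13.5],"roll":7},{"slide":[-1.3,-21.6,-13.5],"roll":7}]' 1 25; python3 -c "
from h import *
go((.654,.11,.19),-72.8)"
```

```text
time: 16.62
ee_pos: [0.6465, 0.0625, 0.1864]
eef_rot: [-0.694, -0.104, 0.704, -0.107]
ft_force: [0.9, -0.2, -1.0]
width: 0.0171
t 16.62 pos [0.6465 0.0625 0.1864] yaw -72.84 tilt 0.88 w 0.0171 F [ 0.88 -0.2  -1.02] q7 -1.59
slide cm [-0.4  -4.32 -2.11] roll -0.04
```

```bash
python3 -m jog '[{"slide":[-0.2,-4.3,-2.1],"roll":0},{"slide":[-0.2,-4.3,-2.1],"roll":0},{"slide":[-0.2,-4.3,-2.1],"roll":0},{"slide":[-0.2,-4.3,-2.1],"roll":0}]' 1 25; python3 -c "
from h import *
go((.654,.1105,.11),-72.8)
s=r.read_state()
snap('wrist','w12')"
```

```text
time: 16.95
ee_pos: [0.6531, 0.1102, 0.1864]
eef_rot: [-0.693, -0.105, 0.705, -0.108]
ft_force: [-0.2, -1.3, -0.8]
width: 0.0172
t 16.95 pos [0.6531 0.1102 0.1864] yaw -72.74 tilt 1.03 w 0.0172 F [-0.18 -1.3  -0.84] q7 -1.66
slide cm [ 7.63 -0.01 -0.23] roll 0.06
```

View pics/w12.png

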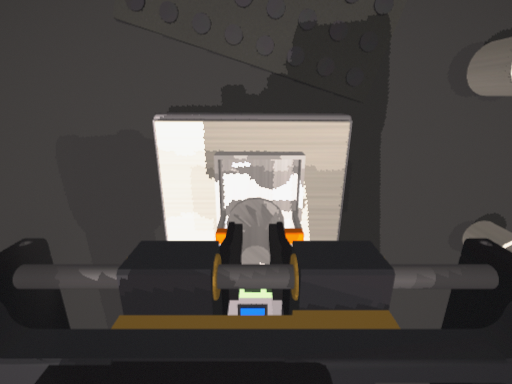

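```bash
python3 -c "
from h import *
s=r.read_state();R=Ro.from_quat(s['eef_rot']).as_matrix()
q=wr([(215,156),(304,156)],.085,s);print(q,q.mean(0),((q-s['ee_pos'])@R))
c=q.mean(0)-.034*np.array([.956,.292,0]);print('half centre',c)
go((c[0],c[1],.11),-72.8)"
```

```text
[[0.67577779 0.15744079 0.085     ]
 [0.70128729 0.07430756 0.085     ]] [0.68853254 0.11587418 0.085     ] [[ 0.10092309 -0.04032703 -0.03748068]
 [ 0.1011112   0.04663171 -0.03738178]]
half centre [0.65602854 0.10594618 0.085     ]
t 17.0 pos [0.6535 0.1086 0.1866] yaw -72.87 tilt 1.01 w 0.0172 F [ 0.75 -1.28 -0.94] q7 -1.66
slide cm [ 7.66  0.31 -0.3 ] roll -0.07
```

```bash
python3 -m jog '[{"slide":[2,0.2,-0.3],"roll":0},{"slide":[4,0.2,-0.3],"roll":0},{"slide":[6,0.2,-0.3],"roll":0},{"slide":[7.6,0.2,-0.3],"roll":0},{"slide":[7.7,0.2,-0.3],"roll":0}]' 1 25; python3 -m jog '[{"slide":[0,0,0],"roll":0}]'; python3 -c "
from h import *
go((.655,.107,.097),-72.8)
snap('wrist','w13')"
```

```text
time: 17.42
ee_pos: [0.6537, 0.1039, 0.1054]
eef_rot: [-0.691, -0.102, 0.708, -0.106]
ft_force: [-1.1, -0.3, -1.3]
width: 0.0174
time: 17.5
ee_pos: [0.6536, 0.1027, 0.1053]
eef_rot: [-0.691, -0.102, 0.708, -0.106]
ft_force: [-0.0, 0.8, -0.7]
width: 0.0174
t 17.5 pos [0.6536 0.1027 0.1053] yaw -73.11 tilt 1.42 w 0.0174 F [-0.02  0.81 -0.66] q7 -1.68
slide cm [ 0.82 -0.38 -0.28] roll -0.31
```

View pics/w13.png

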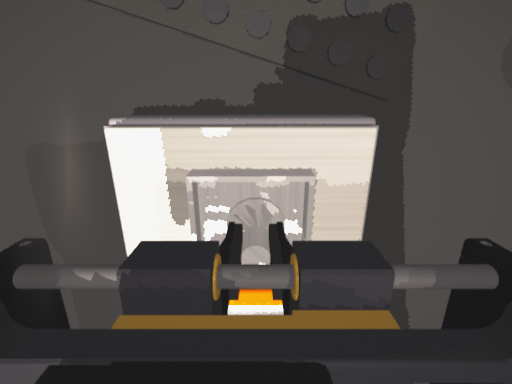

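The wheel is over the open half: tray columns 189–314, wheel at column 256, clear of the far wall and the bar. Lowering gently.

```bash
python3 -m jog '[{"slide":[0.2,-0.2,-0.1],"roll":0},{"slide":[0.4,-0.2,-0.1],"roll":0},{"slide":[0.6,-0.2,-0.1],"roll":0},{"slide":[0.6,-0.2,-0.1],"roll":0}]' 1 25; python3 -m jog '[{"slide":[0.05,0,0],"roll":0},{"slide":[0.1,0,0],"roll":0},{"slide":[0.1,0,0],"roll":0}]'
```

```text
time: 17.88
ee_pos: [0.6538, 0.1041, 0.0991]
eef_rot: [-0.691, -0.101, 0.708, -0.106]
ft_force: [-0.3, 1.0, -0.7]
width: 0.0173
time: 18.13
ee_pos: [0.6538, 0.1042, 0.0982]
eef_rot: [-0.691, -0.101, 0.708, -0.106]
ft_force: [0.9, 0.1, -1.9]
width: 0.0171
```

```bash
python3 -m jog '[{"slide":[0.05,0,0],"roll":0},{"slide":[0.1,0,0],"roll":0},{"slide":[0.1,0,0],"roll":0}]'; python3 -m jog '[{"slide":[0,0,0],"roll":0},{"slide":[0,0,0],"roll":0}]'
```

```text
time: 18.38
ee_pos: [0.6537, 0.1042, 0.0971]
eef_rot: [-0.691, -0.101, 0.708, -0.106]
ft_force: [-0.8, 0.4, -1.1]
width: 0.0174
time: 18.55
ee_pos: [0.6537, 0.1042, 0.0971]
eef_rot: [-0.691, -0.101, 0.708, -0.106]
ft_force: [0.3, 0.2, -1.3]
width: 0.017
```

```bash
python3 -m jog '[{"slide":[0.05,0,0],"roll":0},{"slide":[0.1,0,0],"roll":0},{"slide":[0.1,0,0],"roll":0}]'; python3 -m jog '[{"slide":[0.05,0,0],"roll":0},{"slide":[0.05,0,0],"roll":0},{"slide":[0.05,0,0],"roll":0}]'
```

```text
time: 18.8
ee_pos: [0.6537, 0.1041, 0.0961]
eef_rot: [-0.691, -0.101, 0.708, -0.106]
ft_force: [0.8, -0.2, -0.1]
width: 0.0175
time: 19.05
ee_pos: [0.6537, 0.1042, 0.096]
eef_rot: [-0.691, -0.101, 0.708, -0.106]
ft_force: [-3.0, -1.2, 5.1]
width: 0.0172
```

Contact at +5 N, at the expected height (0.096). Opening to about 35 mm.

```bash
python3 -m jog '[{"slide":[0,0,0],"roll":0},{"slide":[0,0,0],"roll":0},{"slide":[0,0,0],"roll":0},{"slide":[0,0,0],"roll":0},{"slide":[0,0,0],"roll":0}]' 0.6; python3 -c "
from h import *
snap('wrist','w14')"
```

```text
time: 19.47
ee_pos: [0.6537, 0.1042, 0.0958]
eef_rot: [-0.691, -0.101, 0.708, -0.106]
ft_force: [-0.2, 0.6, 0.7]
width: 0.0339
```

View pics/w14.png

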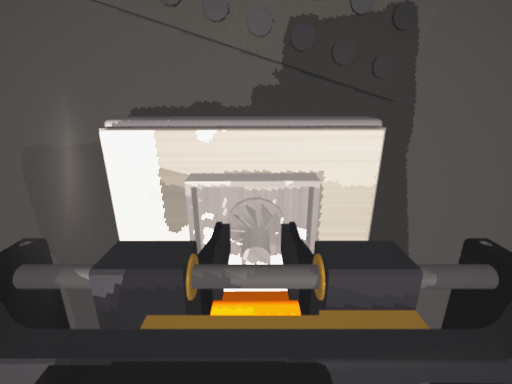

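The wheel stands free between the open fingers. Retracting straight up, world vertical, and compensating for the 1.4° tilt.

```bash
python3 -c "
from h import *
go((.6537,.1042,.2),-72.8)"; python3 -m jog '[{"slide":[-1,0,0],"roll":0},{"slide":[-3,-0.05,-0.05],"roll":0},{"slide":[-6,-0.1,-0.1],"roll":0},{"slide":[-9,-0.15,-0.15],"roll":0},{"slide":[-12,-0.2,-0.2],"roll":0}]'; python3 -c "
from h import *
go((.48,-.15,.25),-72.8)
snap('wrist','w15')"
```

```text
t 19.52 pos [0.6537 0.1042 0.0959] yaw -73.14 tilt 1.44 w 0.0340 F [-0.09 -0.73 -0.18] q7 -1.69
slide cm [-10.41   0.03   0.26] roll -0.34
time: 19.93
ee_pos: [0.6577, 0.108, 0.218]
eef_rot: [-0.691, -0.101, 0.708, -0.106]
ft_force: [0.3, 0.0, 0.6]
width: 0.0349
t 19.93 pos [0.6577 0.108  0.218 ] yaw -73.13 tilt 1.42 w 0.0349 F [0.26 0.04 0.58] q7 -1.66
slide cm [-2.54 19.55 24.56] roll -0.33
```

View pics/w15.png

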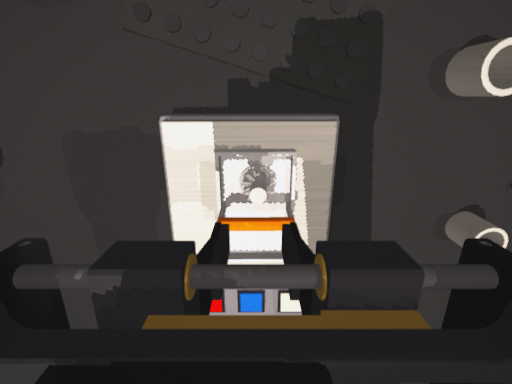

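The wheel stands upright in the far half (nose at 258,197) with the bar clear at row 223. I'll move aside for a last look from above.

```bash
python3 -m jog '[{"slide":[-2,19.5,20],"roll":0},{"slide":[-2,19.5,20],"roll":0},{"slide":[-2,19.5,20],"roll":0},{"slide":[-2,19.5,20],"roll":0},{"slide":[-2,19.5,20],"roll":0}]'; python3 -m jog '[{"slide":[0,5,3],"roll":0},{"slide":[0,10,5],"roll":0},{"slide":[0,10,5],"roll":0},{"slide":[0,10,5],"roll":0},{"slide":[0,10,5],"roll":0}]'; python3 -m jog '[{"slide":[0,0,0],"roll":0},{"slide":[0,0,0],"roll":0},{"slide":[0,0,0],"roll":0}]'; python3 -c "
from h import *
snap('top','t16');snap('scene','s16')
import cv2
a=cv2.imread('pics/t16.png')[70:220,180:320];b=cv2.imread('pics/s16.png')[140:290,180:320]
cv2.imwrite('pics/c16.png',cv2.resize(cv2.hconcat([a,b]),None,fx=2.8,fy=4,interpolation=cv2.INTER_CUBIC))
print(r.read_state()['joint_vel'].round(3))"
```

```text
time: 20.4
ee_pos: [0.5578, -0.0752, 0.2415]
eef_rot: [-0.694, -0.101, 0.705, -0.106]
ft_force: [0.6, -1.2, 0.4]
width: 0.0348
time: 20.82
ee_pos: [0.5384, -0.1875, 0.2431]
eef_rot: [-0.695, -0.1, 0.705, -0.105]
ft_force: [-0.3, 0.4, 0.4]
width: 0.0348
time: 21.07
ee_pos: [0.5388, -0.1862, 0.2434]
eef_rot: [-0.695, -0.101, 0.704, -0.105]
ft_force: [0.0, 0.2, -0.4]
width: 0.0348
[ 0.002  0.     0.003 -0.001  0.002  0.     0.001]
```

View pics/c16.png

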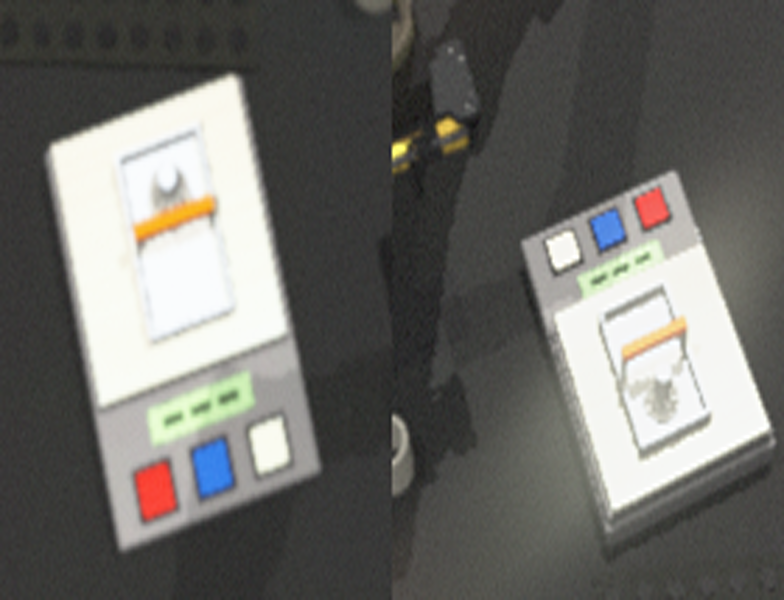

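View pics/s16.png

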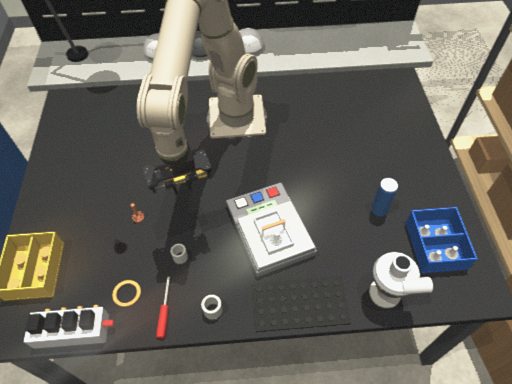

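Both views show the tray level near the pan's centre, the wheel upright in its far half, and all the keys up. The turbine, sleeve and spray can are where they were, and the arm is clear. Handing in.

```bash
python3 -c "
from bench import r
print(r.close_job())"
```

```text
the job is handed in; nothing more can be done
None
```

The job was handed in at about 21 s, with no verdict reported. The empty tray went onto the pan, I tared the scale, and the compressor wheel now stands in the half of the tray farther from the robot.

- **Tray:** I set it down by its bar, released it, and retracted before pressing the key.
- **Tare key:** I held it down with about 5 N for about 0.9 s, then up to about 9 N for another half second, below the 25 N limit. The fingers stayed clear of the red and white keys. I judged that it registered from force and time only; I had no reading of the key's travel.
- **Wheel:** I gripped it by the nose, lowered it until it touched the tray floor at the expected height (about 5 N at contact), and released it.
- **Last pictures:** The tray looks level, the wheel upright and all keys up. The turbine wheel, sleeve and spray can look unmoved, and the arm is clear of everything.
- **Disagreement:** The wrist and top cameras differed by about 4–9 mm, mostly in x. The tray is about 5–10 mm off the pan's centre depending on the camera, within the 30 mm allowed.

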